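# Swap the odd jar in the sample row for the right canister from the crate

### The job

One place in the row of sample canisters is taken by a wider, shorter jar: take that jar out and stand it upright in the small empty white tray. Then find in the slanted crate the one canister of the same kind as the other three in the row (round body, narrow neck, round cap) and stand it upright in the row on the black pad that the jar has left free, wholly on the pad. Set both down without dropping them, and do not shift or knock over anything else.

Things in the scene. Friction and masses are not known exactly. Their poses are not given: they have to be found in the camera images.
- target: the wanted canister, 140 mm tall, bare aluminium: round body 44 mm diameter up to 112 mm, narrow neck (24 mm diameter) from 112 to 126 mm, round steel cap (34 mm diameter) from 126 to 140 mm; 0.25 to 0.5 kg. Starts in any of the crate's six places, leaning 32 degrees. Origin: centre of its underside; z along its length to its top
- jar: the odd jar in the row: round, 52 mm diameter up to 90 mm, flat lid of 47 mm diameter on top, 105 mm tall in all, aluminium, 0.2 to 0.45 kg. Stands at the start on the pad in the lane. Origin: centre of its underside; z up
- pad: thin black rubber pad on the lane's floor, 54 mm across the lane (x) and 66 mm along it (y), marks the place to be refilled (any of the lane's four places); flush, not an obstacle. Origin: its centre, on the lane's floor (8 mm above the table); yaw as the lane
- lane: fixed straight steel channel for a row of four canisters, 312 mm long along its y axis, 66 mm wide over all along x; floor 8 mm thick, inner width 54 mm, side guides and end stops rise to 38 mm above the table. Places are 74 mm apart, at y = -111, -37, 37 and 111 mm. Origin: centre of its underside, on the table
- tray: fixed open white tray, 105 x 105 mm outside, walls 4 mm thick and 30 mm high, floor 4 mm thick. Origin: centre of its underside, on the table
- crate: fixed grey crate, 312 mm wide (y), x from -35 to 201 mm; outer walls 66 mm high. Two rows along y, 105 mm apart in x; items stand on sloping floors, tops leaning 32 degrees to -x on a front wall 60 mm high along them; draw them out along their axis. Foot centres: x 19 and 124, y -84, 0, 84 (+-12), z 22 mm. Origin: on the table under the front row's lower inner corner, mid-width
- row1: a standing canister in the lane, just like the target (140 mm tall, 44 mm diameter); not to be moved. Origin: centre of its underside; z up
- row2: as row1
- row3: as row1
- open_neck: look-alike, aluminium: same round body (44 mm diameter, 112 mm), narrow bare neck (22 mm diameter) to 139 mm, without cap. In any of the crate's six places, leaning 32 degrees. Origin: centre of its underside; z along its length to its top
- plain_tube: look-alike, aluminium: plain cylinder 44 mm diameter, 140 mm long, no neck. In any of the crate's six places, leaning 32 degrees. Origin: centre of its underside; z along its length to its top
- square_tall: look-alike, aluminium: square body 44 x 44 x 112 mm with narrow neck and round cap to 140 mm. In any of the crate's six places, leaning 32 degrees. Origin: centre of its underside; z along its length to its top
- square_short: square aluminium can 44 x 44 x 95 mm with a 38 mm square lid, 106 mm in all. In any of the crate's six places, leaning 32 degrees. Origin: centre of its underside; z along its length to its top
- round_short: round aluminium can 44 mm diameter, 95 mm, with a 36 mm round lid, 106 mm in all. In any of the crate's six places, leaning 32 degrees. Origin: centre of its underside; z along its length to its top
- glass_cylinder: loose glass cylinder 40 mm diameter on a white foot of 60 mm diameter, 170 mm tall, stands on the table between crate and lane; an obstacle to be left alone. Origin: centre of its underside
There are look-alikes about, which are no part of the job. Leave any green or orange look-alike of the jar alone.

How it is judged:
By the outcome, as a careful person would: the job done as asked, in the order asked, and still so for the second after the job is handed in, with the robot touching nothing.
It also fails if it takes over 54 s, if anything falls off the work surface, if the arm or the gripper's body presses on something with over 40 N, if the wrist force passes 120 N, or if a joint passes its speed limit or range.

### The arm

A 6-joint arm with a two-finger parallel gripper is mounted at the origin on the work surface. World frame = base frame: x ahead of the robot, y to its left, z up, the work surface at z = 0. Lengths are in mm, angles in degrees, forces in N, time in s.
With the tool pointing down it reaches from about 300 to 775 mm from the base axis. Payload 14.6 kg.
Tool frame: the origin (TCP) lies between the finger pads; the fingertips stand 25 mm ahead of it and the grasp point (between the pads) lies 6 mm ahead of it; z points along the fingers, y is the line along which they close (so a half turn about z gives the same grasp; the last joint's range is limited). The gripper opens to 85 mm and grips with 20 to 120 N. Pads are 22 mm wide; open, the fingers measure 114 mm over their backs; the gripper's body (76 mm by 85 mm) begins 54 mm behind the grasp point. The pads swing forward as they close: fully open they stand 13 mm farther back than shut.
Start: joints at [71.127, 17.183, 87.147, -0, 75.671, -3.816], TCP at [142.88, 531.107, 256.281] pointing down, gripper open.
Joint ranges: [-173.82, 173.82], [-45.26, 126.66], [13.44, 144.39], [-59.66, 239.66], [0, 175.72], [-146.38, 146.38]. Speed limits (degrees/s): [127.2, 127.2, 147.25, 180, 180, 180].

### API

Orientations are given as a 3x3 rotation matrix whose columns are the frame's x, y, z axes.
In Python, from rig import ctrl gives the robot as it stands.
- The arm moves only by the tool apply_moves, never from a script. Its arguments are lists of equal length, an entry for each row: "dp": the shift along the tool's x, y, z in cm, a list of three; "spin": the turn about the tool's z in degrees. A call has 1 to 5 rows; each row is the pose to reach, as a shift and turn from the pose commanded when the call began, along the tool's axes at that moment; what a row does not reach only later rows make up. A row lasts 1/12 s, in which the tool goes at most 41.7 mm and 7.16 degrees, less where a joint would pass 70% of its speed; a pose out of reach is approached as far as the arm can. A call with a gripper value outside its range is refused whole. "grip" is the closure, from 0 (fully open) to 1 (shut), set as the call begins (left out, the last holds). The fingers move at their own pace and stop on an object; "force" is the grip in N (left out, the last holds). Time passes only in rows, so rows that repeat a pose let the fingers close. It gives the time, the measured TCP pose, the force, the opening and the grip force at its end, in the units of the state.
- ctrl.observe(): the state, without advancing time (a new reading comes with each control period).
- ctrl.camera(name): name is "scene" or "top"; returns a dict with "color" (384x512x3 uint8, red, green, blue), "mtx" (3x3 intrinsics, pixels), "xyz" and "attitude" of the camera in the world. Camera axes: x right, y up, looking along -z (the intrinsics and any distortion apply to the point x, -y, -z); pixel columns grow to the right and rows downward; lengths in mm; the calibration is good to about 2 mm. A picture is of the moment at which its call begins. There is no depth.
- ctrl.job_done(): hands the job in; it is judged then, once.
The state is a dict: "time_s": time; "q": joint angles; "qvel": joint speeds; "effort": joint torques, N m; "ee_pos": TCP position; "ee_rot": TCP orientation; "ft_force": force on the tool from outside, world axes, zero at the start; "wrist_torque": the same for the moment, N m; "grip_width": opening from 0.0 (shut) to 1.0 (fully open); "grasp_force": force on a finger pad.
Only numpy, scipy, OpenCV 4.12 (cv2) and the standard library are available. Lean on these libraries where they do the work, as an engineer would, in place of code of your own. Each camera call takes 0.05 s, during which the arm holds its last target. There are 200 camera calls.

## Working session

There is one attempt and no reset: what is moved stays moved. The work goes in short steps, Python scripts to look and compute and a tool call to move; the robot and the scene stay as the last step left them, time stands still between calls to the robot, and variables do not carry over. Pictures are saved under pics/ and viewed, at most 10 in all, crops included, and the job is handed in when it is done.

Besides the shell and the picture viewer there is one more tool, called after "Call:" in YAML: its name, and indented under it one key for each argument. apply_moves: Moves the arm, as the interface text tells. Its arguments: {"type":"object","properties":{"dp":{"type":"array","items":{"type":"array","items":{"type":"number"}}},"spin":{"type":"array","items":{"type":"number"}},"grip":{"type":"number"},"force":{"type":"number"}},"required":["dp","spin"]}

```bash
mkdir -p pics; ls; python3 - <<'E'
from rig import ctrl
import cv2,numpy as np,pickle
s=ctrl.observe();print(s)
d={}
for n in("scene","top"):
    c=ctrl.camera(n);d[n]=c
    print(n,c["mtx"],c["xyz"],c["attitude"],[k for k in c])
    cv2.imwrite(f"pics/{n}0.png",cv2.resize(c["color"][:,:,::-1],(800,600),interpolation=cv2.INTER_CUBIC))
pickle.dump(d,open("cam0.pkl","wb"))
E
```

```text
pics
{'time_s': 0.0, 'q': array([ 7.11269937e+01,  1.72124417e+01,  8.71835917e+01,  3.61841555e-04,
        7.56706525e+01, -3.81428518e+00]), 'qvel': array([ 0.05009815, -0.08137393,  0.06350501, -0.10113835, -0.06510696,
       -0.00183199]), 'effort': array([-2.10198923e-03, -5.43487036e+01, -3.61812615e+01, -1.62086430e-04,
        3.94462491e-03,  1.63556507e-05]), 'ee_pos': array([142.80728823, 530.89971275, 255.72750845]), 'ee_rot': array([[-9.65659639e-01,  2.59810154e-01, -3.82275270e-04],
       [ 2.59810422e-01,  9.65659016e-01, -1.09933739e-03],
       [ 8.35285446e-05, -1.16090485e-03, -9.99999323e-01]]), 'ft_force': array([-0.62184818,  0.6387164 ,  0.67815343]), 'wrist_torque': array([ 0.01500886, -0.03621265, -0.00431894]), 'grasp_force': 0.0, 'grip_width': 1.0031198947918682}
scene [[376.15420617   0.         260.15095869]
 [  0.         376.15420617 189.00884533]
 [  0.           0.           1.        ]] [1245.92822739  608.02807249  686.36945752] [[-0.66701952 -0.41575899  0.61824706]
 [ 0.74491729 -0.35708413  0.56355049]
 [-0.01353496  0.8364421   0.54788814]] ['color', 'mtx', 'xyz', 'attitude']
top [[370.9002267    0.         256.51839869]
 [  0.         370.9002267  195.31368652]
 [  0.           0.           1.        ]] [ 404.347758    -25.16813339 1133.34816861] [[-0.0182418   0.9900353  -0.13963285]
 [-0.99928021 -0.02269893 -0.03039452]
 [-0.03326116  0.13897789  0.98973675]] ['color', 'mtx', 'xyz', 'attitude']
```

View pics/scene0.png

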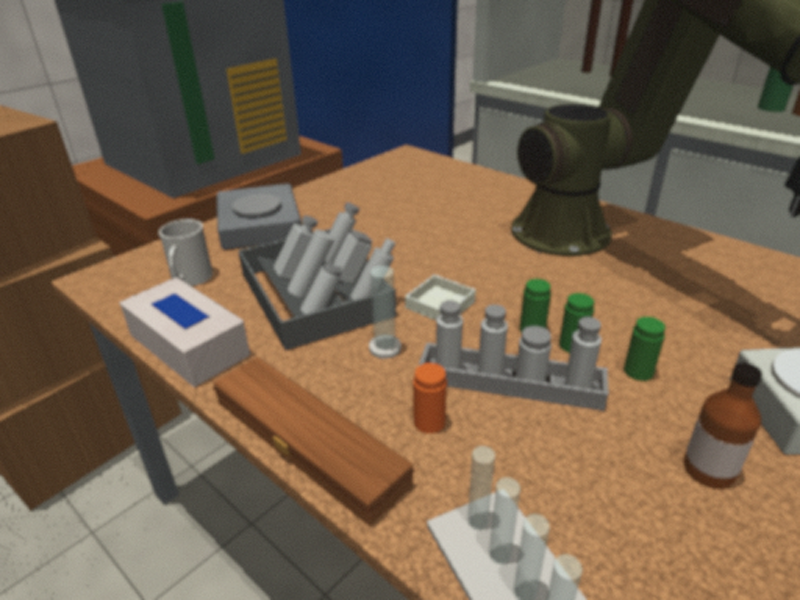

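View pics/top0.png

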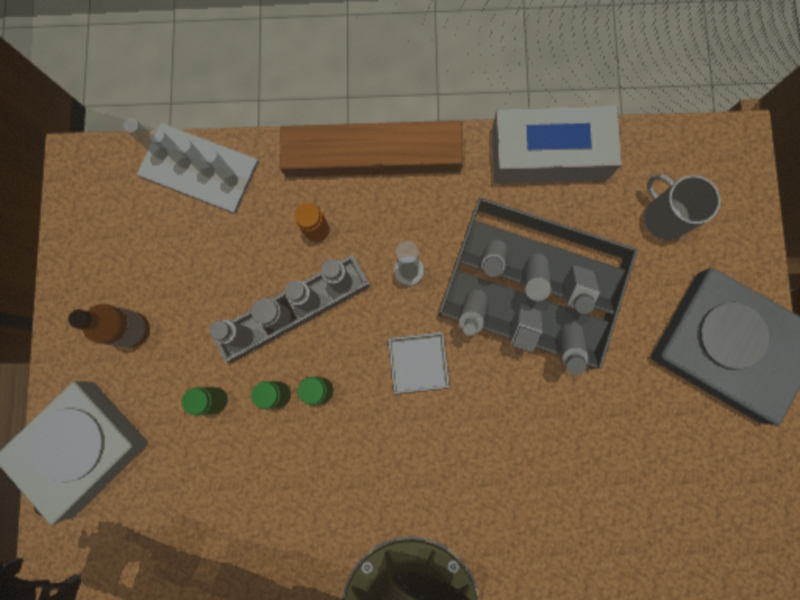

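The scene view shows the crate around (315,265) and the lane around (515,370), with the jar in lane place (533,350). The top view shows the jar at (268,312), the tray at (418,363) and the glass at (407,265). I'll take crops to identify the target.

```bash
python3 - <<'E'
import cv2,numpy as np,pickle
d=pickle.load(open("cam0.pkl","rb"))
def crop(n,x0,y0,w,h,s):
    return cv2.convertScaleAbs(cv2.resize(d[n]["color"][y0:y0+h,x0:x0+w,::-1],(w*s,h*s),interpolation=cv2.INTER_CUBIC),alpha=1.3)
a=crop("top",275,122,133,120,6);b=crop("scene",150,125,110,100,6);c=crop("top",130,155,130,100,6)
cv2.imwrite("pics/a.png",a[:600]);cv2.imwrite("pics/b.png",b);cv2.imwrite("pics/c.png",c)
E
```

```text
(no output)
```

View pics/a.png

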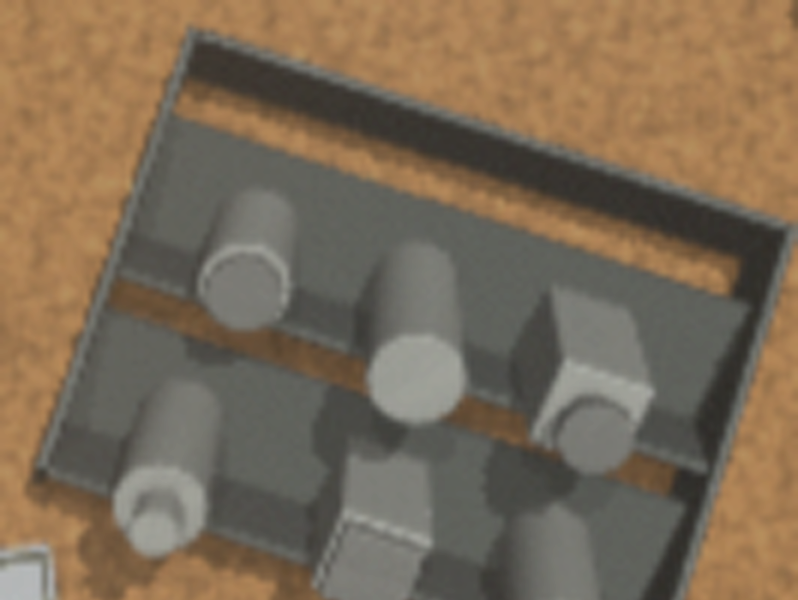

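View pics/b.png

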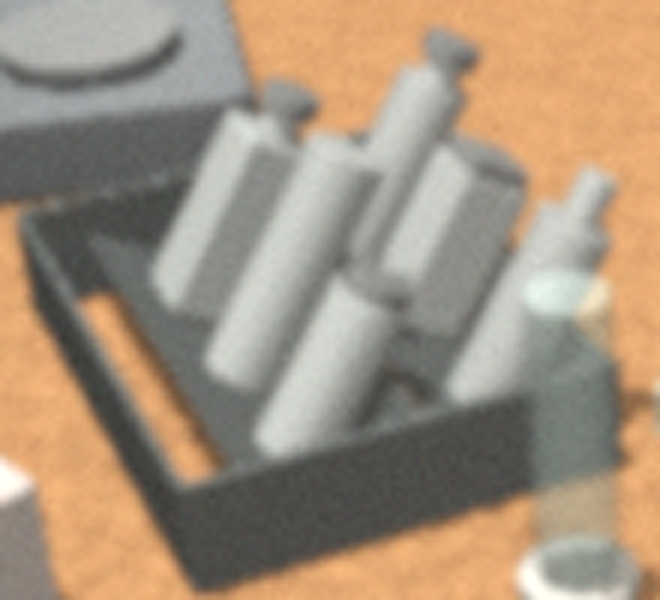

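View pics/c.png

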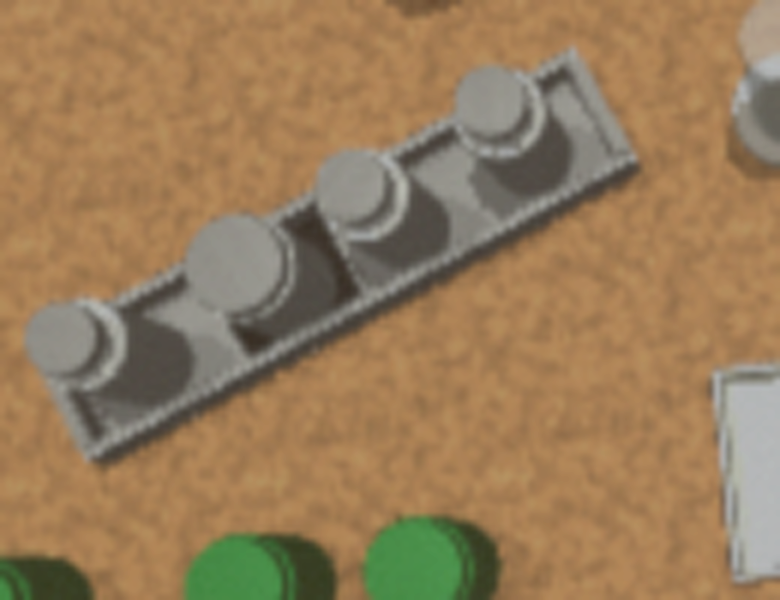

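Crop a and b: the round canister with neck and cap is the front-row right-hand one (top crop near (550,560), scene crop cap (450,50)). The others are open neck at (160,500), square short at (380,560), round short at (245,280), plain tube at (415,370) and square with cap at (595,420). Crop c: the jar lid is at (236,263) on the black pad, caps are at (66,340), (357,187) and (490,103), and lane corners are at (575,48), (637,155) and (95,455).

```bash
cat > h.py <<'E'
import numpy as np,cv2,pickle
def ray(c,u,v):
    p=np.linalg.solve(c["mtx"],[u,v,1.]);d=np.array(c["attitude"])@np.array([p[0],-p[1],-p[2]])
    return np.array(c["xyz"]),d/np.linalg.norm(d)
def onz(c,u,v,z):
    o,d=ray(c,u,v);return o+d*(z-o[2])/d[2]
def tri(c1,p1,c2,p2):
    o1,d1=ray(c1,*p1);o2,d2=ray(c2,*p2)
    t=np.linalg.lstsq(np.c_[d1,-d2],o2-o1,rcond=None)[0]
    a,b=o1+d1*t[0],o2+d2*t[1];return (a+b)/2,np.linalg.norm(a-b)
E
python3 - <<'E'
from h import *
np.set_printoptions(precision=1,suppress=True)
d=pickle.load(open("cam0.pkl","rb"));T=d["top"];S=d["scene"]
cc=lambda x,y:((x+.0)/6+130-.42,y/6+155-.42)
ca=lambda x,y:(x/6+275-.42,y/6+122-.42)
cb=lambda x,y:(x/6+150-.42,y/6+125-.42)
L=[onz(T,*cc(*p),38)[:2] for p in((575,48),(637,155),(95,455))]
print("lane",L,np.linalg.norm(L[0]-L[1]),np.linalg.norm(L[1]-L[2]))
for p in((66,340),(357,187),(490,103)):print("cap",onz(T,*cc(*p),148))
print("jar",onz(T,*cc(236,263),113))
C=[onz(T,*ca(*p),66)[:2] for p in((192,32),(795,228),(40,470))]
print("crate",C,np.linalg.norm(C[0]-C[1]),np.linalg.norm(C[0]-C[2]))
v=C[1]-C[0];print("crate y yaw",np.degrees(np.arctan2(-v[1],-v[0])))
# tray mask
for q in((T["color"]),):
    m=(q.min(2)>150).astype(np.uint8);m[:, :230]=0;m[:200]=0;m[260:]=0;m[:,310:]=0
    k=max(cv2.findContours(m,0,1)[0],key=cv2.contourArea);r=cv2.minAreaRect(k);print("tray px",r)
    print([onz(T,*p,15)[:2] for p in cv2.boxPoints(r)],onz(T,*r[0],15))
x=T["color"][195:250,340:395,::-1];y=S["color"][122:172,205:245,::-1]
a=cv2.resize(x,None,fx=8,fy=8,interpolation=2);b=cv2.resize(y,None,fx=8,fy=8,interpolation=2)
o=np.zeros((440,780,3),np.uint8);o[:440,:440]=a;o[:400,450:770]=b
cv2.imwrite("pics/t.png",cv2.convertScaleAbs(o,alpha=1.3))
E
```

```text
lane [array([661.2, 100.9]), array([605.5,  70.1]), array([461.1, 340.9])] 63.59533824378002 306.96606075419663
cap [507.2 318.6 148. ]
cap [573.7 187.5 148. ]
cap [610.9 127.1 148. ]
jar [545.2 251.6 113. ]
crate [array([ 756.7, -144.9]), array([ 649.8, -432.2]), array([539.8, -63.8])] 306.4936202991189 231.53987713126622
crate y yaw 69.58339045792142Traceback (most recent call last):
  File "<stdin>", line 17, in <module>
ValueError: max() iterable argument is empty
```

```bash
python3 - <<'E'
from h import *
np.set_printoptions(precision=1,suppress=True)
d=pickle.load(open("cam0.pkl","rb"));T=d["top"];S=d["scene"]
q=T["color"];print(q[232,268],q[200:260:6,268].min(1))
m=(q.min(2)>125).astype(np.uint8);m[:, :235]=0;m[:205]=0;m[262:]=0;m[:,300:]=0
k=max(cv2.findContours(m,0,1)[0],key=cv2.contourArea);r=cv2.minAreaRect(k);print("tray px",r)
P=[onz(T,*p,25)[:2] for p in cv2.boxPoints(r)];print(P,np.linalg.norm(P[0]-P[1]),np.linalg.norm(P[1]-P[2]))
cc=lambda x,y:(x/6+130-.42,y/6+155-.42)
for t,s in(((66,340),(587,325)),((357,187),(494,314)),((490,103),(450,309)),((236,263),(535,335))):
    print(tri(T,cc(*t),S,(s[0]*.64-.2,s[1]*.64-.2)))
x=T["color"][195:250,340:395,::-1];y=S["color"][122:172,205:245,::-1]
a=cv2.resize(x,None,fx=8,fy=8,interpolation=2);b=cv2.resize(y,None,fx=8,fy=8,interpolation=2)
z=cv2.resize(S["color"][192:262,265:395,::-1],None,fx=2.9,fy=2.9)
o=np.zeros((600,780,3),np.uint8);o[:440,:440]=a;o[:400,450:770]=b
o[405:405+z.shape[0]-8,400:400+z.shape[1]]=z[:195]
cv2.imwrite("pics/t.png",cv2.convertScaleAbs(o,alpha=1.3))
E
```

```text
[139 140 141] [ 67  68  69 139 138 139 141 139 122  70]
tray px ((266.630126953125, 232.986328125), (31.824176788330078, 32.24291229248047), 83.9909896850586)
[array([490.1,  32.9]), array([498.2, -63.2]), array([404.3, -70.5]), array([396.2,  24.5])] 96.4649221822545 94.1434971225469
(array([508.8, 318.7, 142. ]), np.float64(4.4220867897313445))
(array([575.8, 188.7, 138.8]), np.float64(1.8719635418780936))
(array([613. , 127.5, 140.5]), np.float64(1.8566070916803474))
(array([546.3, 251.1, 110.3]), np.float64(2.8781073341231833))
```

View pics/t.png

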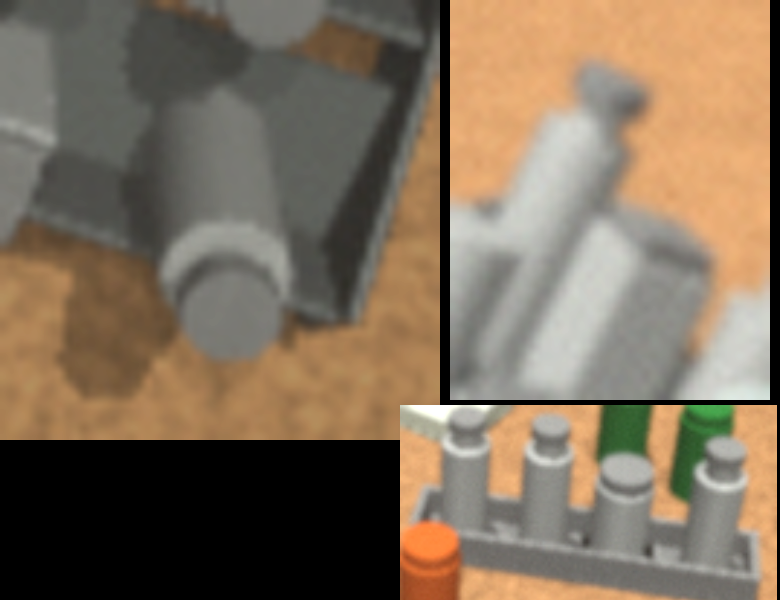

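Call:
apply_moves:
  dp:
    - [0, 0, 0]
  spin: [0]
  grip: 0

```text
time_s: 0.18
ee_pos: [142.9, 531.0, 255.9]
ee_rot: [[-0.966, 0.26, -0.0], [0.26, 0.966, -0.001], [0.0, -0.001, -1.0]]
ft_force: [-0.7, 0.3, 0.7]
grip_width: 1.002
grasp_force: 0.0
```

The picture shows the target cap's top-face centre at top-crop (228,312), which is pixel (368.1,233.6). In the scene crop it is at (617,82), which is pixel (225.8,132.2). Measured spacings come out about 1.8 % short, so I'll check whether a focal correction explains it.

```bash
python3 - <<'E'
from h import *
np.set_printoptions(precision=1,suppress=True)
d=pickle.load(open("cam0.pkl","rb"));T=d["top"];S=d["scene"]
cc=lambda x,y:(x/6+130-.42,y/6+155-.42)
cs=lambda x,y:((x-400)/2.9+265-.33,(y-405)/2.9+192-.33)
tp=[cc(66,340),cc(357,187),cc(490,103),cc(236,263)]
sp=[cs(726,450),cs(550,427),cs(468,419),cs(627,470)]
zs=[148,148,148,113]
for f in(1,.982):
  for n,c,P in(("T",T,tp),("S",S,sp)):
    m=dict(c);m["mtx"]=c["mtx"]*np.array([[f,1,1],[1,f,1],[1,1,1]])
    R=np.array([onz(m,*p,z) for p,z in zip(P,zs)])[:,:2]
    print(f,n,R.ravel(),np.linalg.norm(R[0]-R[2]),np.linalg.norm(R[1]-R[2]))
  Tm=dict(T);Sm=dict(S)
  for m in(Tm,Sm):m["mtx"]=m["mtx"]*np.array([[f,1,1],[1,f,1],[1,1,1]])
  print([tri(Tm,a,Sm,b) for a,b in zip(tp,sp)])
  print("target top",tri(Tm,(368.1,233.6),Sm,(225.8,132.2)))
  for Mm in((Tm),):
    ca=lambda x,y:(x/6+275-.42,y/6+122-.42)
    print("crate",[onz(Mm,*ca(*p),66)[:2] for p in((192,32),(795,228),(40,470))])
    print("tray c",onz(Mm,266.6,233.,25))
E
```

```text
1 T [507.2 318.6 573.7 187.5 610.9 127.1 545.2 251.6] 217.80013201855908 70.91269039495891
1 S [514.  322.1 581.6 192.1 618.1 131.1 549.  252.8] 217.50371067473353 71.09881831588038
[(array([507.8, 319.9, 143.5]), np.float64(0.5380878696978882)), (array([574.9, 188.3, 142.7]), np.float64(0.7414047392175438)), (array([612.2, 127.3, 143.3]), np.float64(1.1457850271133674)), (array([545.8, 251.8, 110.6]), np.float64(1.0241525557741078))]
target top (array([ 435.6, -288.2,  137. ]), np.float64(0.5216939805621258))
crate [array([ 756.7, -144.9]), array([ 649.8, -432.2]), array([539.8, -63.8])]
tray c [446.9 -19.1  25. ]
0.982 T [506.5 324.3 574.3 190.8 612.2 129.3 545.1 256.1] 221.79846103500756 72.22121918111493
0.982 S [511.9 326.6 580.6 194.5 617.7 132.4 548.2 256.7] 221.12176087560744 72.32738508547206
[(array([507. , 325.1, 144.7]), np.float64(0.8361378737612183)), (array([575.2, 191.5, 143.8]), np.float64(0.6225937245258675)), (array([613.2, 129.6, 144.4]), np.float64(0.8865724398155832)), (array([545.6, 256.1, 111.3]), np.float64(1.1407339149944309))]
target top (array([ 433.6, -293. ,  138.8]), np.float64(0.29888250221350393))
crate [array([ 760.5, -147.8]), array([ 651.5, -440.2]), array([539.6, -65.1])]
tray c [444.8 -19.6  25. ]
```

```bash
cat > plan.py <<'E'
import numpy as np,sys,json
# usage: plan(start_pos,start_yyaw,[(x,y,z,yyaw,step_mm)]) ; yyaw = world angle of tool y, tool z down
def plan(p,a,W):
    p=np.array(p,float)
    for w in W:
        g=np.array(w[:3],float);st=w[4] if len(w)>4 else 38
        while np.linalg.norm(g-p)>.6 or abs(w[3]-a)>.6:
            n=max(np.linalg.norm(g-p)/st,abs(w[3]-a)/7.,1);m=min(5,int(np.ceil(n)))
            r=np.radians(a);R=np.array([[-np.sin(r),np.cos(r),0],[np.cos(r),np.sin(r),0],[0,0,-1]]).T
            # columns: tool x,y,z ; x = y rotated +90 (z down)
            R=np.c_[[np.cos(r+np.pi/2),np.sin(r+np.pi/2),0],[np.cos(r),np.sin(r),0],[0,0,-1]]
            rows=[np.round(R.T@(g-p)/10*min(1,(k+1)/n),1)+0. for k in range(m)]
            sp=[round(-(w[3]-a)*min(1,(k+1)/n)) for k in range(m)]
            print("dp",[list(map(float,x)) for x in rows],"spin",sp)
            p=p+R@rows[-1]*10;a-=sp[-1]
        print("  at",p.round(1),round(a,1))
E
python3 -c "
from plan import *
plan([142.9,531.1,256.3],74.95,[(546,254,190,28.4)])"
```

```text
dp [[-3.6, -1.3, 0.5], [-7.1, -2.5, 1.0], [-10.7, -3.8, 1.5], [-14.2, -5.0, 2.0], [-17.8, -6.3, 2.6]] spin [4, 7, 11, 14, 18]
dp [[-3.8, -0.1, 0.5], [-7.5, -0.2, 1.0], [-11.3, -0.3, 1.5], [-15.1, -0.4, 2.0], [-18.8, -0.5, 2.5]] spin [4, 7, 11, 14, 18]
dp [[-3.6, 1.1, 0.5], [-7.2, 2.2, 1.0], [-10.8, 3.2, 1.5]] spin [4, 7, 11]
dp [[0.1, 0.0, 0.0]] spin [0]
  at [545.6 254.3 190.3] 28.0
```

Call:
apply_moves:
  dp:
    - [-3.6, -1.3, 0.5]
    - [-7.1, -2.5, 1.0]
    - [-10.7, -3.8, 1.5]
    - [-14.2, -5.0, 2.0]
    - [-17.8, -6.3, 2.6]
  spin: [4, 7, 11, 14, 18]

```text
time_s: 0.6
ee_pos: [299.5, 422.9, 230.2]
ee_rot: [[-0.837, 0.547, 0.0], [0.547, 0.837, 0.0], [0.0, 0.0, -1.0]]
ft_force: [0.7, 0.6, -0.2]
grip_width: 0.999
grasp_force: 0.0
```

Call:
apply_moves:
  dp:
    - [-3.8, -0.1, 0.5]
    - [-7.5, -0.2, 1.0]
    - [-11.3, -0.3, 1.5]
    - [-15.1, -0.4, 2.0]
    - [-18.8, -0.5, 2.5]
  spin: [4, 7, 11, 14, 18]

```text
time_s: 1.02
ee_pos: [454.6, 315.8, 205.0]
ee_rot: [[-0.627, 0.779, -0.0], [0.779, 0.627, -0.0], [0.0, -0.0, -1.0]]
ft_force: [0.6, 1.2, 0.0]
grip_width: 0.997
grasp_force: 0.0
```

Call:
apply_moves:
  dp:
    - [-3.6, 1.1, 0.5]
    - [-7.2, 2.2, 1.0]
    - [-10.8, 3.2, 1.5]
    - [-10.8, 3.2, 1.5]
    - [-10.8, 3.2, 1.5]
  spin: [4, 7, 11, 11, 11]

```text
time_s: 1.43
ee_pos: [546.8, 252.1, 189.3]
ee_rot: [[-0.466, 0.885, -0.001], [0.885, 0.466, -0.001], [0.0, -0.002, -1.0]]
ft_force: [-0.4, 0.8, 1.1]
grip_width: 0.996
grasp_force: 0.0
```

```bash
python3 - <<'E'
from rig import ctrl
import cv2,numpy as np,pickle
d={n:ctrl.camera(n) for n in("scene","top")}
pickle.dump(d,open("cam1.pkl","wb"))
s=d["scene"]["color"][110:275,225:425,::-1];t=d["top"]["color"][130:250,110:260,::-1]
a=cv2.resize(s,None,fx=2.6,fy=2.6,interpolation=2)
b=cv2.resize(t,(270,216))
o=np.zeros((429,800,3),np.uint8);o[:,:520]=a[:429];o[:216,525:795]=b
cv2.imwrite("pics/g1.png",cv2.convertScaleAbs(o,alpha=1.3))
E
```

```text
(no output)
```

View pics/g1.png

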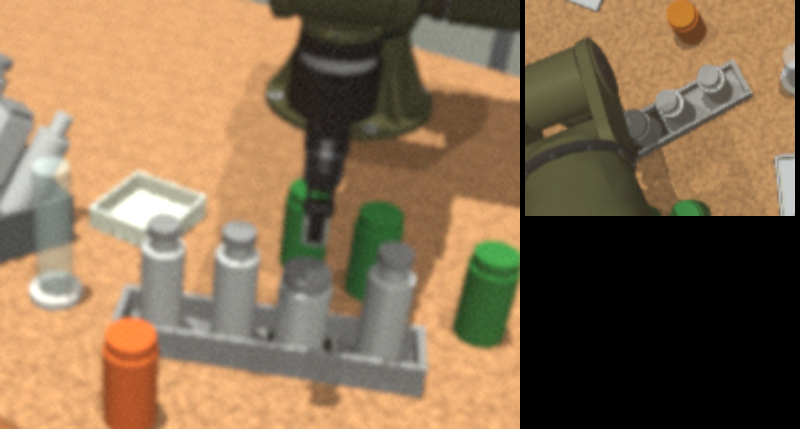

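The scene crop shows the gripper edge-on, with the near fingertip at (315,240), slightly right of the jar lid centre at (305,272). The top view is blocked by the arm. I'll compare the projections.

```bash
python3 - <<'E'
from h import *
from rig import ctrl
s=ctrl.observe();p=s["ee_pos"];print(p,s["ee_rot"][:2,1])
S=pickle.load(open("cam1.pkl","rb"))["scene"]
def proj(X):
    c=np.array(S["attitude"]).T@(np.array(X)-S["xyz"]);k=S["mtx"]@[c[0],-c[1],-c[2]];return k[:2]/k[2]
def disp(X):
    u=proj(X);return (u-[225,110])*2.6+1
y=s["ee_rot"][:,1]
for o in(43,57):
  for z in(-25,-12):print("tip",o,z,disp(p+y*o+[0,0,z]))
for j in((546,252,113),(545.5,256,113),(549,254,113)):print("lid",j,disp(j))
for j in((507,325,148),(574.5,191,148),(612.5,129.5,148)):print("cap",j,disp(j))
E
```

```text
[545.50837029 253.75638747 190.12757659] [0.88301159 0.4693509 ]
tip 43 -25 [313.86195536 252.13260584]
tip 43 -12 [315.46566721 240.36849234]
tip 57 -25 [312.98439428 261.12911205]
tip 57 -12 [314.6019087  249.28482209]
lid (546, 252, 113) [308.54617354 269.85756682]
lid (545.5, 256, 113) [312.41764252 271.25037692]
lid (549, 254, 113) [308.69922195 272.08878203]
cap (507, 325, 148) [402.9012044 251.5332449]
cap (574.5, 191, 148) [241.91505586 229.44618204]
cap (612.5, 129.5, 148) [167.39199273 222.87542008]
```

Call:
apply_moves:
  dp:
    - [-0.3, -0.1, 3.0]
    - [-0.3, -0.1, 6.0]
    - [-0.3, -0.1, 8.5]
    - [-0.3, -0.1, 9.5]
    - [-0.3, -0.1, 9.5]
  spin: [0, 0, 0, 0, 0]

```text
time_s: 1.95
ee_pos: [545.0, 250.8, 93.5]
ee_rot: [[-0.47, 0.883, -0.003], [0.883, 0.47, -0.001], [0.0, -0.003, -1.0]]
ft_force: [-0.8, 0.8, -0.7]
grip_width: 1.002
grasp_force: 0.0
```

Call:
apply_moves:
  dp:
    - [0, 0, 0]
    - [0, 0, 0]
    - [0, 0, 0]
    - [0, 0, 0]
    - [0, 0, 0]
  spin: [0, 0, 0, 0, 0]
  grip: 0.33
  force: 20

```text
time_s: 2.37
ee_pos: [546.8, 250.4, 96.1]
ee_rot: [[-0.469, 0.883, 0.001], [0.883, 0.469, 0.0], [-0.0, 0.001, -1.0]]
ft_force: [-0.5, -0.3, 0.2]
grip_width: 0.666
grasp_force: 0.0
```

Call:
apply_moves:
  dp:
    - [0, 0, 0]
    - [0, 0, 0]
    - [0, 0, 0]
  spin: [0, 0, 0]
  grip: 0.37
  force: 20

```text
time_s: 2.62
ee_pos: [546.6, 250.3, 95.4]
ee_rot: [[-0.469, 0.883, 0.0], [0.883, 0.469, 0.0], [-0.0, 0.0, -1.0]]
ft_force: [-1.1, 0.1, -0.2]
grip_width: 0.63
grasp_force: 0.0
```

Call:
apply_moves:
  dp:
    - [0, 0, 0]
    - [0, 0, 0]
    - [0, 0, 0]
    - [0, 0, 0]
    - [0, 0, 0]
  spin: [0, 0, 0, 0, 0]
  grip: 0.45
  force: 25

```text
time_s: 3.03
ee_pos: [546.5, 250.3, 95.5]
ee_rot: [[-0.469, 0.883, 0.0], [0.883, 0.469, -0.0], [-0.0, 0.0, -1.0]]
ft_force: [-2.2, -1.9, 4.8]
grip_width: 0.599
grasp_force: 26.1
```

```bash
python3 -c "
from plan import *
plan([546.5,250.3,95.5],28,[(546.5,250.3,265.5,28,40),(447,-19,265.5,28,40),(447,-19,110,28,40),(447,-19,93,28,10)])"
```

```text
dp [[0.0, 0.0, -4.0], [0.0, 0.0, -8.0], [0.0, 0.0, -12.0], [0.0, 0.0, -16.0], [0.0, 0.0, -17.0]] spin [0, 0, 0, 0, 0]
  at [546.5 250.3 265.5] 28
dp [[-2.7, -3.0, 0.0], [-5.3, -6.0, 0.0], [-8.0, -9.0, 0.0], [-10.6, -11.9, 0.0], [-13.3, -14.9, 0.0]] spin [0, 0, 0, 0, 0]
dp [[-2.7, -3.0, 0.0], [-5.3, -6.0, 0.0], [-5.8, -6.5, 0.0]] spin [0, 0, 0]
  at [447.2 -18.8 265.5] 28
dp [[0.0, 0.0, 4.0], [0.0, 0.0, 8.0], [0.0, 0.0, 12.0], [0.0, 0.0, 15.6]] spin [0, 0, 0, 0]
  at [447.2 -18.8 109.5] 28
dp [[0.0, 0.0, 1.0], [0.0, 0.0, 1.6]] spin [0, 0]
  at [447.2 -18.8  93.5] 28
```

Call:
apply_moves:
  dp:
    - [0, 0, 0]
    - [0, 0, -2]
    - [0, 0, -5]
    - [0, 0, -9]
    - [0, 0, -13]
  spin: [0, 0, 0, 0, 0]
  grip: 0.6
  force: 45

```text
time_s: 3.45
ee_pos: [545.9, 250.1, 225.5]
ee_rot: [[-0.469, 0.883, -0.003], [0.883, 0.469, -0.001], [0.0, -0.003, -1.0]]
ft_force: [1.1, 0.3, -2.4]
grip_width: 0.589
grasp_force: 49.0
```

Call:
apply_moves:
  dp:
    - [0, 0, -3]
    - [-1.3, -1.5, -4]
    - [-3.5, -4.0, -4]
    - [-6.2, -7.0, -4]
    - [-8.9, -10.0, -4]
  spin: [0, 0, 0, 0, 0]

```text
time_s: 3.87
ee_pos: [498.8, 123.8, 264.5]
ee_rot: [[-0.47, 0.883, -0.001], [0.883, 0.47, -0.0], [0.0, -0.001, -1.0]]
ft_force: [0.7, -1.4, -2.3]
grip_width: 0.593
grasp_force: 49.1
```

Call:
apply_moves:
  dp:
    - [-2.7, -3.0, 0.0]
    - [-5.4, -6.0, 0.0]
    - [-8.0, -9.0, 0.0]
    - [-9.6, -10.8, 0.0]
    - [-10.2, -11.4, 0.0]
  spin: [0, 0, 0, 0, 0]

```text
time_s: 4.28
ee_pos: [445.7, -21.2, 265.0]
ee_rot: [[-0.466, 0.885, -0.001], [0.885, 0.466, -0.0], [-0.0, -0.001, -1.0]]
ft_force: [-1.0, -0.2, -3.1]
grip_width: 0.595
grasp_force: 49.1
```

Call:
apply_moves:
  dp:
    - [0, 0, 3]
    - [0, 0, 7.0]
    - [0, 0, 11.0]
    - [0, 0, 14.0]
    - [0, 0, 15.0]
  spin: [0, 0, 0, 0, 0]

```text
time_s: 4.7
ee_pos: [445.0, -18.2, 111.1]
ee_rot: [[-0.469, 0.883, -0.007], [0.883, 0.469, 0.001], [0.004, -0.005, -1.0]]
ft_force: [-0.4, -0.1, -3.3]
grip_width: 0.596
grasp_force: 48.9
```

Call:
apply_moves:
  dp:
    - [0, 0, 0]
    - [0, 0, 0]
  spin: [0, 0]

```text
time_s: 4.87
ee_pos: [447.6, -18.6, 116.2]
ee_rot: [[-0.469, 0.883, 0.0], [0.883, 0.469, 0.0], [-0.0, 0.0, -1.0]]
ft_force: [-0.6, -0.4, -1.9]
grip_width: 0.6
grasp_force: 48.9
```

Call:
apply_moves:
  dp:
    - [0, 0, 1]
    - [0, 0, 1.8]
    - [0, 0, 2.2]
    - [0, 0, 2.2]
    - [0, 0, 2.2]
  spin: [0, 0, 0, 0, 0]

```text
time_s: 5.28
ee_pos: [447.0, -18.7, 93.4]
ee_rot: [[-0.469, 0.883, -0.0], [0.883, 0.469, -0.0], [0.0, -0.0, -1.0]]
ft_force: [-0.4, -0.7, -3.0]
grip_width: 0.596
grasp_force: 49.0
```

Call:
apply_moves:
  dp:
    - [0, 0, 0.1]
    - [0, 0, 0.2]
    - [0, 0, 0.25]
    - [0, 0, 0.25]
    - [0, 0, 0.25]
  spin: [0, 0, 0, 0, 0]

```text
time_s: 5.7
ee_pos: [447.3, -18.8, 91.6]
ee_rot: [[-0.469, 0.883, 0.001], [0.883, 0.469, -0.0], [-0.001, 0.001, -1.0]]
ft_force: [-3.7, -1.4, 8.2]
grip_width: 0.594
grasp_force: 50.2
```

Call:
apply_moves:
  dp:
    - [0, 0, -0.1]
    - [0, 0, -0.1]
    - [0, 0, -0.1]
  spin: [0, 0, 0]
  grip: 0.36

```text
time_s: 5.95
ee_pos: [447.2, -18.7, 92.0]
ee_rot: [[-0.469, 0.883, 0.001], [0.883, 0.469, -0.0], [-0.0, 0.001, -1.0]]
ft_force: [0.8, 0.4, 0.4]
grip_width: 0.64
grasp_force: 0.0
```

Call:
apply_moves:
  dp:
    - [0, 0, 0]
    - [0, 0, 0]
    - [0, 0, 0]
    - [0, 0, 0]
  spin: [0, 0, 0, 0]
  grip: 0

```text
time_s: 6.28
ee_pos: [447.0, -18.7, 91.8]
ee_rot: [[-0.469, 0.883, 0.0], [0.883, 0.469, 0.0], [0.0, 0.0, -1.0]]
ft_force: [0.3, 0.9, -0.9]
grip_width: 0.998
grasp_force: 0.0
```

Call:
apply_moves:
  dp:
    - [0, 0, -2]
    - [0, 0, -5]
    - [0, 0, -8]
    - [0, 0, -11]
    - [0, 0, -12.5]
  spin: [0, 0, 0, 0, 0]

```text
time_s: 6.7
ee_pos: [447.6, -18.8, 220.2]
ee_rot: [[-0.469, 0.883, 0.004], [0.883, 0.469, -0.0], [-0.002, 0.003, -1.0]]
ft_force: [-0.9, 0.3, -1.0]
grip_width: 0.999
grasp_force: 0.0
```

```bash
python3 - <<'E'
from rig import ctrl
from plan import *
s=ctrl.observe();p=s["ee_pos"];print(p)
plan([447.3,-18.8,p[2].round()],28,[(456.5,-295.3,216,69.6,38)])
E
```

```text
[447.64319508 -18.77473686 220.17476599]
dp [[-3.4, -1.7, 0.1], [-6.8, -3.3, 0.1], [-10.2, -5.0, 0.2], [-13.6, -6.7, 0.2], [-17.1, -8.4, 0.3]] spin [-6, -11, -17, -23, -29]
dp [[-2.2, -3.1, 0.0], [-4.4, -6.2, 0.1], [-4.9, -7.1, 0.1]] spin [-6, -11, -13]
dp [[-0.1, 0.0, 0.0]] spin [0]
  at [ 456.8 -295.8  216. ] 70
```

Call:
apply_moves:
  dp:
    - [-3.4, -1.7, 0.1]
    - [-6.8, -3.3, 0.1]
    - [-10.2, -5.0, 0.2]
    - [-13.6, -6.7, 0.2]
    - [-17.1, -8.4, 0.3]
  spin: [-6, -11, -17, -23, -29]
  grip: 0.25

```text
time_s: 7.12
ee_pos: [452.6, -210.9, 214.0]
ee_rot: [[-0.841, 0.541, 0.0], [0.541, 0.841, -0.0], [-0.0, 0.0, -1.0]]
ft_force: [1.0, 0.9, 0.1]
grip_width: 0.748
grasp_force: 0.0
```

Call:
apply_moves:
  dp:
    - [-2.2, -3.1, 0.0]
    - [-4.4, -6.2, 0.1]
    - [-5.0, -7.1, 0.1]
    - [-5.0, -7.1, 0.1]
    - [-5.0, -7.1, 0.1]
  spin: [-6, -11, -13, -13, -13]

```text
time_s: 7.53
ee_pos: [455.8, -296.0, 212.4]
ee_rot: [[-0.939, 0.345, -0.001], [0.345, 0.939, 0.001], [0.001, 0.0, -1.0]]
ft_force: [-0.5, 0.3, 0.7]
grip_width: 0.748
grasp_force: 0.0
```

```bash
python3 - <<'E'
from rig import ctrl
from h import *
import cv2
np.set_printoptions(precision=1,suppress=True)
o=ctrl.observe();print(o["ee_pos"],o["grip_width"])
d={n:ctrl.camera(n) for n in("scene","top")}
pickle.dump(d,open("cam2.pkl","wb"))
T=d["top"];q=T["color"][160:235,130:240].max(2)
m=(q<45).astype(np.uint8)
for k in cv2.findContours(m,0,1)[0]:
    if cv2.contourArea(k)>30:
        r=cv2.minAreaRect(k);P=np.array([onz(T,x+130,y+160,8)[:2] for x,y in cv2.boxPoints(r)])
        print(r,cv2.contourArea(k),P.ravel(),onz(T,r[0][0]+130,r[0][1]+160,8))
s=d["scene"]["color"][90:215,150:290,::-1];t=T["color"][150:235,130:240,::-1]
a=cv2.resize(s,(504,450),interpolation=2);b=cv2.resize(t,(290,224))
i=np.zeros((450,800,3),np.uint8);i[:,:504]=a;i[:224,506:796]=b
cv2.imwrite("pics/g2.png",cv2.convertScaleAbs(i,alpha=1.3))
E
```

```text
[ 455.8 -296.   212.4] 0.7484441133159434
```

View pics/g2.png

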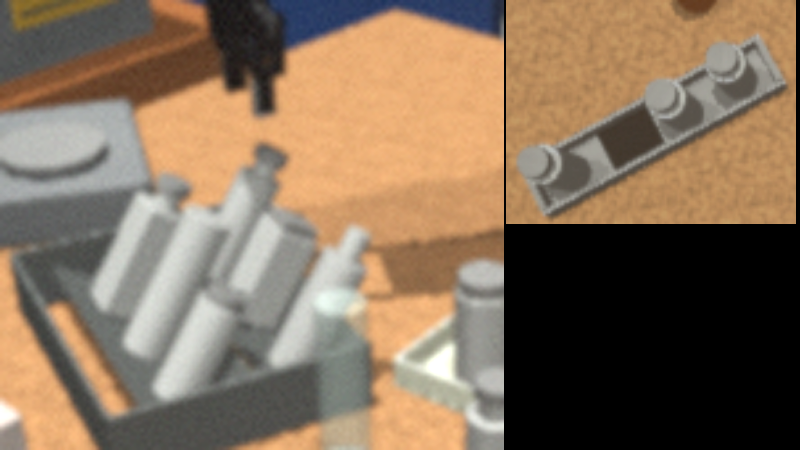

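Scene crop: the jar stands upright in the tray. The gripper hovers over the target with fingertips at (232,85) and (264,110), and the target cap is at (268,155). Top crop: the dark pad is free at about (630,137).

```bash
python3 - <<'E'
from h import *
np.set_printoptions(precision=1,suppress=True)
d=pickle.load(open("cam2.pkl","rb"));T=d["top"];S=d["scene"]
q=T["color"][185:220,165:195].max(2);print(q.min(),np.percentile(q,[5,15,30]))
m=(q<62).astype(np.uint8)
for k in cv2.findContours(m,0,1)[0]:
    if cv2.contourArea(k)>40:
        r=cv2.minAreaRect(k);P=np.array([onz(T,x+165,y+185,8)[:2] for x,y in cv2.boxPoints(r)])
        print(r,P.ravel(),onz(T,r[0][0]+165,r[0][1]+185,8))
def disp(X):
    c=np.array(S["attitude"]).T@(np.array(X)-S["xyz"]);k=S["mtx"]@[c[0],-c[1],-c[2]];return (k[:2]/k[2]-[150,90])*3.6+1.5
p=np.array([455.8,-296,212.4]);y=np.array([.345,.939,0])
for o in(-38,38):
    print([disp(p+o*y+[0,0,z]) for z in(-25,-21)])
print(disp([435.5,-287.5,140.7]),disp([435.5,-287.5,137]))
E
```

```text
49 [51. 52. 61.]
((11.59906005859375, 16.278301239013672), (15.637701034545898, 20.202743530273438), 60.945396423339844) [557.1 295.4 586.5 240.8 543.3 216.8 514.2 271.2] [550.2 256.    8. ]
[array([233.9,  95.2]), array([233.6,  91.3])]
[array([265.4, 122.9]), array([265.1, 118.8])]
[274.4 150. ] [274.6 153.6]
```

Call:
apply_moves:
  dp:
    - [0, -0.2, 2.5]
    - [0, -0.2, 5.0]
    - [0, -0.2, 6.5]
    - [0, -0.2, 7.5]
    - [0, -0.2, 8.0]
  spin: [0, 0, 0, 0, 0]

```text
time_s: 8.05
ee_pos: [455.4, -296.8, 131.9]
ee_rot: [[-0.94, 0.342, -0.001], [0.342, 0.94, 0.001], [0.001, 0.0, -1.0]]
ft_force: [-0.2, 0.1, -0.0]
grip_width: 0.746
grasp_force: 0.0
```

Call:
apply_moves:
  dp:
    - [0, 0, 0.7]
    - [0, 0, 1.4]
    - [0, 0, 2.0]
    - [0, 0, 2.4]
    - [0, 0, 2.4]
  spin: [0, 0, 0, 0, 0]

```text
time_s: 8.47
ee_pos: [455.2, -297.7, 108.1]
ee_rot: [[-0.939, 0.343, -0.001], [0.343, 0.939, 0.001], [0.001, 0.0, -1.0]]
ft_force: [-0.2, -0.3, -0.3]
grip_width: 0.754
grasp_force: 0.0
```

```bash
python3 - <<'E'
from rig import ctrl
from h import *
d={"scene":ctrl.camera("scene")};pickle.dump(d,open("cam3.pkl","wb"))
print(ctrl.observe()["ee_pos"],ctrl.observe()["ft_force"])
cv2.imwrite("pics/g3.png",cv2.convertScaleAbs(cv2.resize(d["scene"]["color"][100:200,170:270,::-1],(600,600),interpolation=2),alpha=1.3))
E
```

```text
[ 455.34518715 -297.80389669  108.61408988] [-0.38763331 -0.0776938  -0.59095535]
```

View pics/g3.png

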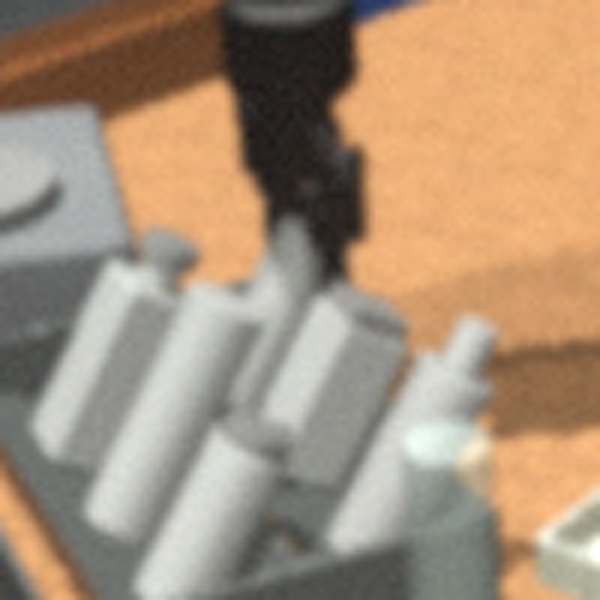

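The fingers straddle the target (canister shoulder about (290,235), near finger about (340,240)) with no contact force. Closing gently.

Call:
apply_moves:
  dp:
    - [0, 0, 0]
    - [0, 0, 0]
    - [0, 0, 0]
    - [0, 0, 0]
    - [0, 0, 0]
  spin: [0, 0, 0, 0, 0]
  grip: 0.45
  force: 20

```text
time_s: 8.93
ee_pos: [455.4, -297.8, 108.9]
ee_rot: [[-0.939, 0.343, 0.0], [0.343, 0.939, -0.0], [-0.0, -0.0, -1.0]]
ft_force: [0.2, -0.9, 0.4]
grip_width: 0.555
grasp_force: 0.0
```

Call:
apply_moves:
  dp:
    - [0, 0, 0]
    - [0, 0, 0]
    - [0, 0, 0]
    - [0, 0, 0]
    - [0, 0, 0]
  spin: [0, 0, 0, 0, 0]
  grip: 0.6
  force: 30

```text
time_s: 9.35
ee_pos: [455.4, -298.0, 109.1]
ee_rot: [[-0.939, 0.343, 0.0], [0.343, 0.939, -0.0], [-0.0, -0.0, -1.0]]
ft_force: [-3.8, -1.0, 5.1]
grip_width: 0.509
grasp_force: 30.4
```

Call:
apply_moves:
  dp:
    - [0, 0, 0]
    - [0.3, 0, -0.5]
    - [0.8, 0, -1.3]
    - [1.6, 0, -2.5]
    - [2.5, 0, -4.0]
  spin: [0, 0, 0, 0, 0]
  force: 50

```text
time_s: 9.77
ee_pos: [431.6, -288.8, 148.7]
ee_rot: [[-0.939, 0.343, -0.0], [0.343, 0.939, 0.001], [0.0, 0.001, -1.0]]
ft_force: [2.8, -0.4, -3.0]
grip_width: 0.506
grasp_force: 51.1
```

Call:
apply_moves:
  dp:
    - [1.1, 0, -1.7]
    - [2.2, 0, -3.5]
    - [3.3, 0, -5.3]
    - [3.8, 0, -6.1]
    - [3.8, 0, -6.1]
  spin: [0, 0, 0, 0, 0]

```text
time_s: 10.18
ee_pos: [395.9, -276.2, 211.3]
ee_rot: [[-0.939, 0.343, 0.002], [0.343, 0.939, -0.001], [-0.002, -0.001, -1.0]]
ft_force: [0.7, -0.6, -3.0]
grip_width: 0.502
grasp_force: 51.2
```

Call:
apply_moves:
  dp:
    - [0, 0, -3]
    - [0, 0, -6.0]
    - [0, 0, -8.0]
    - [0, 0, -9]
    - [0, 0, -9]
  spin: [0, 0, 0, 0, 0]

```text
time_s: 10.6
ee_pos: [396.8, -276.5, 300.5]
ee_rot: [[-0.939, 0.343, 0.001], [0.343, 0.939, -0.001], [-0.002, -0.001, -1.0]]
ft_force: [0.3, 0.1, -2.7]
grip_width: 0.507
grasp_force: 52.2
```

```bash
python3 - <<'E'
from rig import ctrl
from h import *
np.set_printoptions(precision=1,suppress=True)
d={"scene":ctrl.camera("scene"),"top":ctrl.camera("top")};pickle.dump(d,open("cam4.pkl","wb"))
o=ctrl.observe();print(o["ee_pos"],o["q"])
cv2.imwrite("pics/g4.png",cv2.convertScaleAbs(cv2.resize(d["scene"]["color"][40:240,150:350,::-1],(600,600),interpolation=2),alpha=1.3))
E
```

```text
[ 396.1 -276.   298. ] [ -39.2    6.8   94.1    0.    79.2 -109.2]
```

View pics/g4.png

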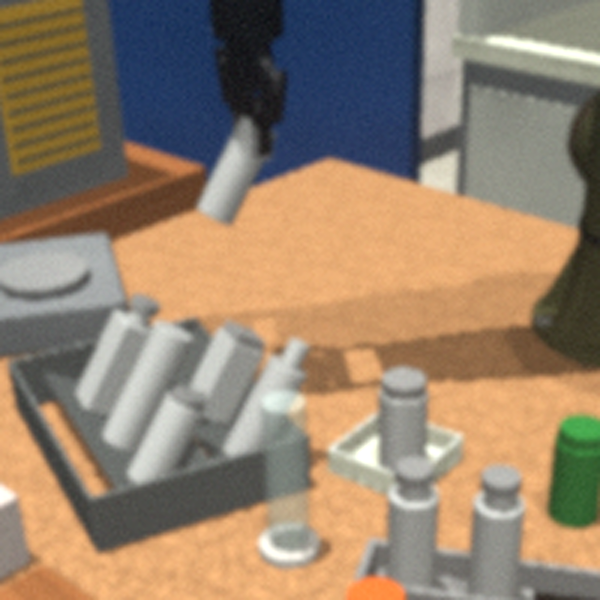

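The canister is held, still leaning 32° with its foot at (215,215) and the tool above it. The tool can't tilt, so I'll straighten it by pushing its foot against the lane's outer side while it pivots between the pads. First I'll check the room beside the lane.

```bash
python3 - <<'E'
from h import *
np.set_printoptions(precision=1,suppress=True)
d=pickle.load(open("cam0.pkl","rb"));T=d["top"]
q=T["color"].astype(int);hsv=cv2.cvtColor(T["color"],cv2.COLOR_RGB2HSV)
for nm,lo,hi in(("green",45,80),("orange",3,14)):
  m=cv2.inRange(hsv,(lo,150,90),(hi,255,255))
  for k in cv2.findContours(m,0,1)[0]:
    if cv2.contourArea(k)>60:
        c,r=cv2.minEnclosingCircle(k);X=onz(T,*c,105)
        print(nm,c,r,X,"n",X[0]*.883+X[1]*.469,"s",-.469*X[0]+.883*X[1])
# bottom of held canister in scene view: bright grey over floor/wood
c4=pickle.load(open("cam4.pkl","rb"));S=c4["scene"]
h=cv2.cvtColor(S["color"],cv2.COLOR_RGB2HSV)[70:118,205:250]
m=((h[:,:,1]<45)&(h[:,:,2]>95)).astype(np.uint8)
k=max(cv2.findContours(m,0,1)[0],key=cv2.contourArea)
r=cv2.minAreaRect(k);B=cv2.boxPoints(r)+[205,70];print(r,B.ravel())
def proj(X):
    c=np.array(S["attitude"]).T@(np.array(X)-S["xyz"]);u=S["mtx"]@[c[0],-c[1],-c[2]];return u[:2]/u[2]
p=np.array([396.1,-276,298]);x=np.array([-.939,.343,0])
for off in(0,2.5,5):
  for th in(25,32):
    t=np.radians(th);ax=x*np.sin(t)+[0,0,np.cos(t)]
    print(off,th,"foot",proj(p+x*off-ax*102.6),"mid",proj(p+x*off-ax*40))
E
```

```text
orange (239.0, 103.5) 49.06383514404297 [820.1  52.4 105. ] n 748.7137012959462 s -338.31383645582036
((21.900005340576172, 26.700000762939453), (11.180339813232422, 32.64659118652344), 26.56505012512207) [214.6 108.8 229.2  79.6 239.2  84.6 224.6 113.8]
0 25 foot [223.6 113.6] mid [229.8  95.9]
0 32 foot [220.5 112.5] mid [228.6  95.5]
2.5 25 foot [224.3 113.4] mid [230.5  95.8]
2.5 32 foot [221.2 112.4] mid [229.3  95.3]
5 25 foot [225.  113.3] mid [231.2  95.7]
5 32 foot [221.9 112.2] mid [230.   95.2]
```

```bash
python3 - <<'E'
from h import *
from plan import plan
np.set_printoptions(precision=1,suppress=True)
T=pickle.load(open("cam0.pkl","rb"))["top"]
hsv=cv2.cvtColor(T["color"],cv2.COLOR_RGB2HSV);print(hsv[253,171],hsv[249,201])
m=cv2.inRange(hsv,(45,90,50),(85,255,255));m[320:]=0
for k in cv2.findContours(m,0,1)[0]:
    if cv2.contourArea(k)>60:
        c,r=cv2.minEnclosingCircle(k);X=onz(T,*c,100)
        print(c,r,X,"n",X[0]*.883+X[1]*.469,"s",-.469*X[0]+.883*X[1])
W=lambda n,s:(.883*n-.469*s,.469*n+.883*s)
for s in(-31.5,-110):print(s,W(488,s),W(547,s))
E
```

```text
[ 61 127 108] [ 60 124 111]
(126.0, 256.5) 9.708344459533691 [386.5 373.1 100. ] n 516.2777255831268 s 148.16789129408784
(169.91860961914062, 252.12791442871094) 9.369757652282715 [396.4 250.  100. ] n 467.2466770024439 s 34.889947179617366
(199.51638793945312, 249.41802978515625) 9.239120483398438 [402.3 167.4 100. ] n 433.75588583477366 s -40.85554422948181
-31.5 (445.6775, 201.05749999999998) (497.7745, 228.7285)
-110 (482.49399999999997, 131.742) (534.591, 159.413)
```

```bash
python3 - <<'E'
from plan import plan
W=lambda n,s:(.883*n-.469*s,.469*n+.883*s)
plan([396.1,-276,298],70,[(*W(484,-130),297,118,38),(*W(484,-130),110,118,38)])
E
```

```text
dp [[0.4, 3.8, 0.0], [0.9, 7.5, 0.0], [1.3, 11.3, 0.0], [1.8, 15.1, 0.0], [2.2, 18.9, 0.0]] spin [-5, -9, -14, -18, -23]
dp [[-1.1, 3.6, 0.0], [-2.1, 7.3, 0.0], [-3.2, 10.9, 0.1], [-4.3, 14.6, 0.1], [-5.4, 18.2, 0.1]] spin [-5, -9, -14, -18, -23]
dp [[-1.2, 1.5, 0.0]] spin [-2]
  at [488.7 112.4 297. ] 118
dp [[0.0, 0.0, 3.8], [0.0, 0.0, 7.6], [0.0, 0.0, 11.4], [0.0, 0.0, 15.2], [0.0, 0.0, 18.7]] spin [0, 0, 0, 0, 0]
  at [488.7 112.4 110. ] 118
```

Call:
apply_moves:
  dp:
    - [0.3, 2.5, 0.0]
    - [0.8, 6.3, 0.0]
    - [1.3, 10.5, 0.0]
    - [1.7, 14.7, 0.0]
    - [2.2, 18.9, 0.0]
  spin: [-5, -9, -14, -18, -23]

```text
time_s: 11.12
ee_pos: [439.7, -91.0, 297.8]
ee_rot: [[-0.999, -0.054, -0.003], [-0.054, 0.999, 0.001], [0.003, 0.001, -1.0]]
ft_force: [1.2, -0.2, -3.7]
grip_width: 0.507
grasp_force: 52.5
```

Call:
apply_moves:
  dp:
    - [-1.1, 3.6, 0.0]
    - [-2.1, 7.3, 0.0]
    - [-3.2, 10.9, 0.1]
    - [-4.3, 14.6, 0.1]
    - [-5.4, 18.2, 0.1]
  spin: [-5, -9, -14, -18, -23]

```text
time_s: 11.53
ee_pos: [484.2, 93.8, 296.6]
ee_rot: [[-0.898, -0.441, -0.003], [-0.441, 0.898, -0.0], [0.003, 0.001, -1.0]]
ft_force: [0.4, -0.8, -3.6]
grip_width: 0.499
grasp_force: 52.6
```

Call:
apply_moves:
  dp:
    - [-0.6, 0.9, 0.0]
    - [-1.1, 1.4, 0.0]
    - [-1.2, 1.5, 0.0]
    - [-1.2, 1.5, 0.0]
    - [-1.2, 1.5, 0.0]
  spin: [-2, -2, -2, -2, -2]

```text
time_s: 11.95
ee_pos: [488.7, 109.3, 298.4]
ee_rot: [[-0.885, -0.466, -0.001], [-0.466, 0.885, -0.0], [0.001, 0.0, -1.0]]
ft_force: [-0.3, 0.0, -2.8]
grip_width: 0.502
grasp_force: 52.6
```

Call:
apply_moves:
  dp:
    - [0, 0, 3]
    - [0, 0, 6.5]
    - [0, 0, 10.0]
    - [0, 0, 13.5]
    - [0, 0, 16]
  spin: [0, 0, 0, 0, 0]

```text
time_s: 12.37
ee_pos: [487.8, 109.0, 136.1]
ee_rot: [[-0.885, -0.466, -0.002], [-0.466, 0.885, -0.0], [0.002, 0.001, -1.0]]
ft_force: [0.2, 0.3, -3.4]
grip_width: 0.503
grasp_force: 52.7
```

Call:
apply_moves:
  dp:
    - [0, 0, 1]
    - [0, 0, 1.6]
    - [0, 0, 2.2]
    - [0, 0, 2.6]
    - [0, 0, 2.6]
  spin: [0, 0, 0, 0, 0]

```text
time_s: 12.78
ee_pos: [489.1, 110.3, 113.2]
ee_rot: [[-0.884, -0.468, 0.001], [-0.468, 0.884, 0.0], [-0.001, -0.0, -1.0]]
ft_force: [-0.4, 0.2, -3.7]
grip_width: 0.502
grasp_force: 52.6
```

Call:
apply_moves:
  dp:
    - [0, 0, 0.2]
    - [-0.4, 0, 0.4]
    - [-0.8, 0, 0.4]
    - [-1.0, 0, 0.4]
    - [-1.0, 0, 0.4]
  spin: [0, 0, 0, 0, 0]
  force: 25

```text
time_s: 13.2
ee_pos: [498.2, 115.4, 109.0]
ee_rot: [[-0.883, -0.469, 0.001], [-0.469, 0.883, 0.0], [-0.001, -0.0, -1.0]]
ft_force: [-0.7, -0.0, -3.5]
grip_width: 0.502
grasp_force: 52.6
```

Call:
apply_moves:
  dp:
    - [-0.3, 0, 0]
    - [-0.6, 0, 0]
    - [-0.8, 0, 0]
    - [-0.8, 0, 0]
    - [-0.8, 0, 0]
  spin: [0, 0, 0, 0, 0]

```text
time_s: 13.62
ee_pos: [504.1, 118.8, 108.4]
ee_rot: [[-0.883, -0.469, -0.002], [-0.469, 0.883, -0.001], [0.002, 0.001, -1.0]]
ft_force: [-5.4, -1.9, -3.0]
grip_width: 0.502
grasp_force: 52.4
```

Call:
apply_moves:
  dp:
    - [-0.3, 0, 0]
    - [-0.6, 0, 0]
    - [-0.8, 0, 0]
    - [-0.8, 0, 0]
    - [-0.8, 0, 0]
  spin: [0, 0, 0, 0, 0]

```text
time_s: 14.03
ee_pos: [511.5, 122.4, 108.5]
ee_rot: [[-0.883, -0.469, -0.001], [-0.469, 0.883, -0.001], [0.001, 0.0, -1.0]]
ft_force: [-2.9, -3.2, -4.6]
grip_width: 0.501
grasp_force: 52.8
```

Call:
apply_moves:
  dp:
    - [-0.3, 0, 0]
    - [-0.6, 0, 0]
    - [-0.9, 0, 0]
    - [-1.2, 0, 0]
    - [-1.4, 0, 0]
  spin: [0, 0, 0, 0, 0]
  grip: 0.6
  force: 25

```text
time_s: 14.45
ee_pos: [523.9, 129.1, 108.8]
ee_rot: [[-0.883, -0.469, -0.001], [-0.469, 0.883, -0.0], [0.001, 0.0, -1.0]]
ft_force: [-8.0, -4.7, 2.0]
grip_width: 0.503
grasp_force: 54.4
```

Call:
apply_moves:
  dp:
    - [-0.3, 0, 0]
    - [-0.6, 0, 0]
    - [-0.9, 0, 0]
    - [-1.2, 0, 0]
    - [-1.4, 0, 0]
  spin: [0, 0, 0, 0, 0]

```text
time_s: 14.87
ee_pos: [536.3, 135.7, 108.8]
ee_rot: [[-0.883, -0.469, -0.001], [-0.469, 0.883, -0.0], [0.001, 0.0, -1.0]]
ft_force: [-6.1, -1.7, 0.0]
grip_width: 0.501
grasp_force: 55.5
```

Call:
apply_moves:
  dp:
    - [-0.2, 0, 0]
    - [-0.4, 0, 0]
    - [-0.6, 0, 0]
    - [-0.6, 0, 0]
    - [-0.6, 0, 0]
  spin: [0, 0, 0, 0, 0]

```text
time_s: 15.28
ee_pos: [541.7, 138.5, 108.7]
ee_rot: [[-0.883, -0.469, -0.0], [-0.469, 0.883, -0.0], [0.0, 0.0, -1.0]]
ft_force: [-3.5, -2.7, -2.2]
grip_width: 0.506
grasp_force: 55.9
```

```bash
python3 - <<'E'
from rig import ctrl
from h import *
np.set_printoptions(precision=1,suppress=True)
o=ctrl.observe();p=o["ee_pos"];print(p,p[0]*.883+p[1]*.469,o["ft_force"],o["wrist_torque"])
S=ctrl.camera("scene");pickle.dump(S,open("cam5.pkl","wb"))
E
```

```text
[541.7 138.5 108.7] 543.2470364453022 [-3.5 -2.7 -2.2] [-0.4  1.  -0. ]
```

Call:
apply_moves:
  dp:
    - [-0.1, 0, 0]
    - [-0.2, 0, 0]
    - [-0.2, 0, 0]
    - [-0.2, 0, 0]
  spin: [0, 0, 0, 0]

```text
time_s: 15.67
ee_pos: [543.3, 139.4, 108.8]
ee_rot: [[-0.883, -0.469, -0.001], [-0.469, 0.883, -0.0], [0.001, 0.0, -1.0]]
ft_force: [-5.4, -3.2, 0.8]
grip_width: 0.501
grasp_force: 56.2
```

Call:
apply_moves:
  dp:
    - [-0.1, 0, 0]
    - [-0.2, 0, 0]
    - [-0.2, 0, 0]
    - [-0.2, 0, 0]
  spin: [0, 0, 0, 0]

```text
time_s: 16.0
ee_pos: [545.2, 140.3, 108.9]
ee_rot: [[-0.883, -0.469, -0.0], [-0.469, 0.883, -0.0], [0.0, -0.0, -1.0]]
ft_force: [-4.3, -3.1, -1.5]
grip_width: 0.501
grasp_force: 56.4
```

Call:
apply_moves:
  dp:
    - [0.3, 0, 0]
    - [0.6, 0, 0]
    - [0.6, 0, -2]
    - [0.6, 0, -5]
    - [0.6, 0, -8.5]
  spin: [0, 0, 0, 0, 0]

```text
time_s: 16.42
ee_pos: [539.3, 137.5, 193.6]
ee_rot: [[-0.883, -0.469, -0.002], [-0.469, 0.883, -0.0], [0.002, 0.001, -1.0]]
ft_force: [-0.3, 0.9, -3.9]
grip_width: 0.497
grasp_force: 56.0
```

Call:
apply_moves:
  dp:
    - [0, 0, -3]
    - [0, 0, -5.5]
    - [0, 0, -7]
    - [0, 0, -7.5]
    - [0, 0, -7.5]
  spin: [0, 0, 0, 0, 0]

```text
time_s: 16.83
ee_pos: [540.3, 137.7, 269.8]
ee_rot: [[-0.883, -0.469, 0.003], [-0.469, 0.883, 0.001], [-0.003, -0.001, -1.0]]
ft_force: [-0.0, 0.8, -3.6]
grip_width: 0.497
grasp_force: 56.1
```

```bash
cat > tilt.py <<'E'
from rig import ctrl
from h import *
np.set_printoptions(precision=1,suppress=True)
o=ctrl.observe();p=o["ee_pos"];print(p)
S=ctrl.camera("scene")
def proj(X):
    c=np.array(S["attitude"]).T@(np.array(X)-S["xyz"]);u=S["mtx"]@[c[0],-c[1],-c[2]];return u[:2]/u[2]
h=cv2.cvtColor(S["color"],cv2.COLOR_RGB2HSV)
x=o["ee_rot"][:,0]
for th in(-8,0,8):
    t=np.radians(th);ax=x*np.sin(t)+[0,0,np.cos(t)]
    print("pred",th,[proj(p+[0,0,-4]-ax*L) for L in(30,60,90)])
for L in(30,45,60,75,90,98):
    u,v=proj(p+[0,0,-4-L]);v=int(round(v));r=h[v,int(u)-30:int(u)+30].astype(int)
    m=np.flatnonzero((r[:,1]<50)&(r[:,2]>85));print(L,v,(m+int(u)-30))
E
python3 tilt.py
python3 - <<'E'
from plan import plan
W=lambda n,s:(.883*n-.469*s,.469*n+.883*s)
n=541;print(W(602,-31.5))
E
```

```text
[540.3 137.7 269.8]
pred -8 [array([310.5, 154.6]), array([310. , 164.1]), array([309.6, 173.2])]
pred 0 [array([310.3, 155.5]), array([309.6, 165.9]), array([308.9, 175.9])]
pred 8 [array([310.1, 156.2]), array([309.2, 167.2]), array([308.3, 178. ])]
30 156 [304 305 306 307 308 309 310 311 312 313 314 315 316 317 318]
45 161 [303 304 305 306 307 308 309 310 311 312 313 314 315 316 317 318]
60 166 [279 280 281 282 283 284 285 286 287 288 289 290 303 304 305 306 307 308
 309 310 311 312 313 314 315 316 317]
75 171 [279 280 281 282 283 284 285 286 287 290 291 303 304 305 306 307 308 309
 310 311 312 313 314 315 316 317]
90 176 [278 279 280 281 282 283 284 285 286 287 288 289 290 291 302 303 304 305
 306 307 308 309 310 311 312 313 314 315 316]
98 178 [278 279 280 281 282 283 284 285 286 287 288 289 290 291 303 304 305 306
 307 308 309 310 311 312 313 314 315 316]
(546.3395, 254.52349999999996)
```

Call:
apply_moves:
  dp:
    - [0, 0, 0]
    - [0, 0, 0]
    - [0, 0, 0]
    - [0, 0, 0]
    - [0, 0, 0]
  spin: [7, 14, 21, 28, 35]

```text
time_s: 17.3
ee_pos: [539.6, 137.5, 266.8]
ee_rot: [[-0.992, 0.129, -0.003], [0.129, 0.992, -0.0], [0.002, -0.001, -1.0]]
ft_force: [0.1, -0.8, -3.0]
grip_width: 0.504
grasp_force: 56.1
```

Call:
apply_moves:
  dp:
    - [0, 0, 0]
    - [0, 0, 0]
    - [0, 0, 0]
    - [0, 0, 0]
    - [0, 0, 0]
  spin: [7, 14, 21, 28, 35]

```text
time_s: 17.72
ee_pos: [539.7, 137.5, 266.8]
ee_rot: [[-0.738, 0.674, -0.003], [0.674, 0.738, -0.0], [0.002, -0.002, -1.0]]
ft_force: [-0.2, -0.5, -3.9]
grip_width: 0.507
grasp_force: 56.1
```

Call:
apply_moves:
  dp:
    - [0, 0, 0]
    - [0, 0, 0]
    - [0, 0, 0]
    - [0, 0, 0]
    - [0, 0, 0]
  spin: [7, 14, 20, 20, 20]

```text
time_s: 18.13
ee_pos: [539.7, 137.6, 267.4]
ee_rot: [[-0.472, 0.882, -0.002], [0.882, 0.472, -0.0], [0.001, -0.002, -1.0]]
ft_force: [1.1, -0.1, -3.5]
grip_width: 0.499
grasp_force: 56.1
```

```bash
python3 tilt.py
```

```text
[539.7 137.6 267.4]
pred -8 [array([312. , 156.3]), array([312.9, 166.7]), array([313.8, 176.8])]
pred 0 [array([310.3, 156.3]), array([309.6, 166.6]), array([309. , 176.6])]
pred 8 [array([308.7, 156. ]), array([306.4, 166. ]), array([304.2, 175.7])]
30 156 [313 314 315 316 317 318 319 320]
45 161 [305 306 307 308 309 310 311 312 313 314 315 316 317 318 319]
60 167 [279 280 281 282 283 284 285 286 287 288 289 290 304 305 306 307 308 309
 310 311 312 313 314 315 316 317 318 319]
75 172 [279 280 281 282 283 284 285 286 287 288 289 290 291 304 305 306 307 308
 309 310 311 312 313 314 315 316 317 318]
90 177 [278 279 280 281 282 283 284 285 286 287 288 289 290 291 303 304 305 306
 307 308 309 310 311 312 313 314 315 316 317]
98 179 [278 279 280 281 282 283 284 285 286 287 288 289 290 291 304 305 306 307
 308 309 310 311 312 313 314 315 316 317]
```

The scene rows put the remaining lean at about 3°, with the foot near the tool axis. I'll keep this tool yaw, so the fingers close across the lane and away from the neighbours, and go above the pad.

```bash
python3 - <<'E'
from plan import plan
plan([539.7,137.6,267.4],28.1,[(546.3,250.4,267.4,28.1,38)])
E
```

```text
dp [[3.2, 2.0, 0.0], [6.5, 4.0, 0.0], [9.6, 5.9, 0.0]] spin [0, 0, 0]
  at [546.5 250.1 267.4] 28.1
```

Call:
apply_moves:
  dp:
    - [2.0, 1.2, 0]
    - [4.8, 3.0, 0]
    - [7.6, 4.7, 0]
    - [9.2, 5.7, 0]
    - [9.6, 5.9, 0]
  spin: [0, 0, 0, 0, 0]

```text
time_s: 18.6
ee_pos: [546.7, 252.9, 267.9]
ee_rot: [[-0.474, 0.881, -0.001], [0.881, 0.474, 0.0], [0.001, -0.001, -1.0]]
ft_force: [0.2, -0.7, -3.5]
grip_width: 0.505
grasp_force: 56.1
```

Call:
apply_moves:
  dp:
    - [0, 0, 0]
    - [0, 0, 0]
  spin: [0, 0]

```text
time_s: 18.77
ee_pos: [547.1, 249.6, 268.3]
ee_rot: [[-0.47, 0.883, -0.001], [0.883, 0.47, -0.0], [-0.0, -0.001, -1.0]]
ft_force: [-0.5, -0.6, -2.8]
grip_width: 0.502
grasp_force: 56.1
```

```bash
python3 - <<'E'
from rig import ctrl
from h import *
np.set_printoptions(precision=1,suppress=True)
o=ctrl.observe();p=o["ee_pos"];print(p,"n",p[0]*.883+p[1]*.469,"s",-.469*p[0]+.883*p[1])
E
```

```text
[547.1 249.6 268.3] n 600.135490490558 s -36.162414602524905
```

Call:
apply_moves:
  dp:
    - [0, 0, 3]
    - [0, 0, 6.5]
    - [0, 0, 10]
    - [0, 0, 12]
    - [0, 0, 13]
  spin: [0, 0, 0, 0, 0]

```text
time_s: 19.18
ee_pos: [546.2, 248.4, 135.6]
ee_rot: [[-0.468, 0.884, -0.004], [0.884, 0.468, -0.002], [0.0, -0.004, -1.0]]
ft_force: [-0.6, -0.2, -2.8]
grip_width: 0.508
grasp_force: 56.3
```

Call:
apply_moves:
  dp:
    - [0, 0, 0.5]
    - [0, 0, 1.0]
    - [0, 0, 1.5]
    - [0, 0, 2.0]
    - [0, 0, 2.0]
  spin: [0, 0, 0, 0, 0]

```text
time_s: 19.6
ee_pos: [547.1, 250.0, 118.6]
ee_rot: [[-0.469, 0.883, -0.0], [0.883, 0.469, -0.0], [0.0, -0.0, -1.0]]
ft_force: [0.6, -0.3, -2.7]
grip_width: 0.498
grasp_force: 56.3
```

Call:
apply_moves:
  dp:
    - [0, 0, 0.1]
    - [0, 0, 0.2]
    - [0, 0, 0.3]
    - [0, 0, 0.3]
    - [0, 0, 0.3]
  spin: [0, 0, 0, 0, 0]

```text
time_s: 20.02
ee_pos: [547.2, 250.1, 115.9]
ee_rot: [[-0.469, 0.883, 0.0], [0.883, 0.469, 0.0], [-0.0, 0.0, -1.0]]
ft_force: [-0.5, -0.4, -3.5]
grip_width: 0.505
grasp_force: 56.3
```

Call:
apply_moves:
  dp:
    - [0, 0, 0.1]
    - [0, 0, 0.2]
    - [0, 0, 0.2]
    - [0, 0, 0.2]
    - [0, 0, 0.2]
  spin: [0, 0, 0, 0, 0]

```text
time_s: 20.43
ee_pos: [547.1, 250.0, 113.8]
ee_rot: [[-0.469, 0.883, -0.0], [0.883, 0.469, -0.0], [0.0, -0.0, -1.0]]
ft_force: [-0.2, 0.5, -3.0]
grip_width: 0.503
grasp_force: 56.3
```

Call:
apply_moves:
  dp:
    - [0, 0, 0.1]
    - [0, 0, 0.15]
    - [0, 0, 0.15]
    - [0, 0, 0.15]
  spin: [0, 0, 0, 0]

```text
time_s: 20.77
ee_pos: [547.1, 250.0, 112.2]
ee_rot: [[-0.469, 0.883, -0.0], [0.883, 0.469, -0.0], [0.0, -0.0, -1.0]]
ft_force: [-0.3, -0.9, -3.5]
grip_width: 0.502
grasp_force: 56.3
```

Call:
apply_moves:
  dp:
    - [0, 0, 0.1]
    - [0, 0, 0.1]
    - [0, 0, 0.1]
  spin: [0, 0, 0]

```text
time_s: 21.02
ee_pos: [547.1, 250.0, 111.2]
ee_rot: [[-0.469, 0.883, -0.0], [0.883, 0.469, -0.0], [0.0, -0.0, -1.0]]
ft_force: [0.0, 0.6, -2.7]
grip_width: 0.503
grasp_force: 56.3
```

Call:
apply_moves:
  dp:
    - [0, 0, 0.1]
    - [0, 0, 0.1]
    - [0, 0, 0.1]
  spin: [0, 0, 0]

```text
time_s: 21.27
ee_pos: [547.1, 250.0, 110.2]
ee_rot: [[-0.469, 0.883, -0.0], [0.883, 0.469, -0.0], [-0.0, -0.0, -1.0]]
ft_force: [0.0, -0.5, -3.2]
grip_width: 0.504
grasp_force: 56.3
```

Call:
apply_moves:
  dp:
    - [0, 0, 0.1]
    - [0, 0, 0.1]
    - [0, 0, 0.1]
  spin: [0, 0, 0]

```text
time_s: 21.52
ee_pos: [547.1, 250.0, 109.2]
ee_rot: [[-0.469, 0.883, -0.0], [0.883, 0.469, -0.0], [0.0, -0.0, -1.0]]
ft_force: [-0.1, -0.9, -3.0]
grip_width: 0.503
grasp_force: 56.3
```

Call:
apply_moves:
  dp:
    - [0, 0, 0.1]
    - [0, 0, 0.1]
    - [0, 0, 0.1]
  spin: [0, 0, 0]

```text
time_s: 21.77
ee_pos: [547.3, 250.1, 108.5]
ee_rot: [[-0.469, 0.883, 0.0], [0.883, 0.469, 0.0], [-0.0, 0.0, -1.0]]
ft_force: [0.4, -0.1, 0.6]
grip_width: 0.503
grasp_force: 56.7
```

Call:
apply_moves:
  dp:
    - [0, 0, 0.1]
    - [0, 0, 0.1]
    - [0, 0, 0.1]
  spin: [0, 0, 0]

```text
time_s: 22.02
ee_pos: [547.4, 250.0, 108.4]
ee_rot: [[-0.469, 0.883, 0.001], [0.883, 0.469, 0.0], [-0.0, 0.001, -1.0]]
ft_force: [-3.5, -3.0, 8.8]
grip_width: 0.504
grasp_force: 57.5
```

Call:
apply_moves:
  dp:
    - [0, 0, 0.1]
    - [0, 0, 0.1]
    - [0, 0, 0.1]
  spin: [0, 0, 0]

```text
time_s: 22.27
ee_pos: [547.6, 249.9, 108.3]
ee_rot: [[-0.469, 0.883, 0.002], [0.883, 0.469, 0.0], [-0.001, 0.001, -1.0]]
ft_force: [-6.4, -5.5, 17.7]
grip_width: 0.497
grasp_force: 58.4
```

Call:
apply_moves:
  dp:
    - [0, 0, 0.1]
    - [0, 0, 0.1]
    - [0, 0, 0.1]
  spin: [0, 0, 0]

```text
time_s: 22.52
ee_pos: [547.8, 249.9, 108.2]
ee_rot: [[-0.469, 0.883, 0.002], [0.883, 0.469, 0.0], [-0.001, 0.002, -1.0]]
ft_force: [-9.2, -7.1, 26.3]
grip_width: 0.506
grasp_force: 59.4
```

Call:
apply_moves:
  dp:
    - [0, 0, -0.1]
    - [0, 0, -0.2]
    - [0, 0, -0.2]
    - [0, 0, -0.2]
  spin: [0, 0, 0, 0]

```text
time_s: 22.85
ee_pos: [547.4, 250.0, 108.4]
ee_rot: [[-0.469, 0.883, 0.001], [0.883, 0.469, 0.0], [-0.0, 0.001, -1.0]]
ft_force: [-2.6, -3.7, 9.7]
grip_width: 0.504
grasp_force: 57.5
```

```bash
python3 tilt.py
```

```text
[547.4 250.  108.4]
pred -8 [array([342.4, 225.5]), array([342.8, 234.6]), array([343.2, 243.5])]
pred 0 [array([340.7, 225.4]), array([339.5, 234.3]), array([338.4, 243. ])]
pred 8 [array([339.1, 225. ]), array([336.3, 233.7]), array([333.6, 242.1])]
30 225 [310 311 312 313 314 315 316 317 318 319 320 321 322 345 346 347 348 349
 350 351 369]
45 230 [310 311 312 313 314 315 316 317 318 319 320 321 325 328 336 337 338 339
 340 341 342 343 344 345 346 347 348 349 350 351 367 368 369]
60 234 [309 310 311 312 313 314 315 316 317 318 319 320 321 324 325 336 337 338
 339 340 341 342 343 344 345 346 347 348 349 350 353 357 366 367 368]
75 239 [308 309 310 311 312 313 314 315 316 317 318 319 320 321 322 325 326 335
 336 337 338 339 340 341 342 343 344 345 346 347 348 353 354 359 360 365
 366 367]
90 243 [308 309 310 311 312 313 314 315 316 317 318 319 320 321 322 323 324 325
 326 327 328 329 330 331 332 333 334 335 336 337 338 339 340 341 342 343
 344 345 346 347 364 365 366 367]
98 245 [308 309 310 311 312 313 314 316 317 318 319 320 321 322 323 324 325 329
 330 333 334 335 336 337 338 339 340 341 342 343 344 345 346 347 348 349
 350 351 352 353 354 355 356 357 358 364 365 366 367]
```

Edge slopes match the upright neighbours, so the canister stands flat on the pad. Releasing.

Call:
apply_moves:
  dp:
    - [0, 0, -0.1]
    - [0, 0, -0.1]
    - [0, 0, -0.1]
  spin: [0, 0, 0]

```text
time_s: 23.15
ee_pos: [547.3, 250.1, 108.5]
ee_rot: [[-0.469, 0.883, 0.0], [0.883, 0.469, 0.0], [-0.0, 0.0, -1.0]]
ft_force: [-0.3, -1.2, 4.0]
grip_width: 0.501
grasp_force: 56.5
```

Call:
apply_moves:
  dp:
    - [0, 0, 0]
    - [0, 0, 0]
    - [0, 0, 0]
  spin: [0, 0, 0]
  grip: 0.46

```text
time_s: 23.4
ee_pos: [547.1, 250.1, 108.1]
ee_rot: [[-0.469, 0.883, -0.0], [0.883, 0.469, 0.0], [0.0, -0.0, -1.0]]
ft_force: [-0.5, 0.4, 0.3]
grip_width: 0.54
grasp_force: 0.0
```

Call:
apply_moves:
  dp:
    - [0, 0, 0]
    - [0, 0, 0]
    - [0, 0, 0]
    - [0, 0, 0]
    - [0, 0, 0]
  spin: [0, 0, 0, 0, 0]
  grip: 0.1

```text
time_s: 23.82
ee_pos: [547.1, 250.1, 108.3]
ee_rot: [[-0.469, 0.883, -0.0], [0.883, 0.469, -0.0], [-0.0, -0.0, -1.0]]
ft_force: [-0.5, 0.4, 0.1]
grip_width: 0.901
grasp_force: 0.0
```

Call:
apply_moves:
  dp:
    - [0, 0, -1]
    - [0, 0, -3]
    - [0, 0, -6]
    - [0, 0, -10]
    - [0, 0, -14]
  spin: [0, 0, 0, 0, 0]

```text
time_s: 24.23
ee_pos: [546.7, 249.9, 250.3]
ee_rot: [[-0.469, 0.883, -0.001], [0.883, 0.469, -0.0], [0.0, -0.001, -1.0]]
ft_force: [1.1, -0.6, 0.2]
grip_width: 0.898
grasp_force: 0.0
```

Call:
apply_moves:
  dp:
    - [0, -3.5, 0]
    - [0, -7, 0]
    - [0, -11, 0]
    - [0, -15, 0]
    - [0, -19, 0]
  spin: [0, 0, 0, 0, 0]

```text
time_s: 24.65
ee_pos: [377.5, 160.2, 248.6]
ee_rot: [[-0.469, 0.883, 0.001], [0.883, 0.469, 0.0], [-0.0, 0.001, -1.0]]
ft_force: [0.2, 0.2, 1.0]
grip_width: 0.898
grasp_force: 0.0
```

Call:
apply_moves:
  dp:
    - [1, -2.5, 0]
    - [2, -5, 0]
    - [4, -7, 0]
    - [6, -8, 0]
    - [8, -8, 0]
  spin: [0, 0, 0, 0, 0]

```text
time_s: 25.07
ee_pos: [269.5, 194.0, 249.3]
ee_rot: [[-0.468, 0.884, 0.002], [0.884, 0.468, 0.001], [0.0, 0.002, -1.0]]
ft_force: [1.1, -0.7, 0.9]
grip_width: 0.898
grasp_force: 0.0
```

```bash
python3 - <<'E'
from rig import ctrl
from h import *
np.set_printoptions(precision=1,suppress=True)
d={n:ctrl.camera(n) for n in("scene","top")};pickle.dump(d,open("cam6.pkl","wb"))
T=d["top"]
# caps: bright discs in the lane; compare with cam0
T0=pickle.load(open("cam0.pkl","rb"))["top"]
def discs(T):
    g=cv2.cvtColor(T["color"],cv2.COLOR_RGB2GRAY)[155:235,125:240]
    g=cv2.GaussianBlur(cv2.resize(g,None,fx=6,fy=6,interpolation=2),(0,0),3)
    c=cv2.HoughCircles(g,cv2.HOUGH_GRADIENT,1,50,param1=60,param2=16,minRadius=32,maxRadius=62)
    return [] if c is None else [(x/6+125-.42,y/6+155-.42,r/6) for x,y,r in c[0]]
for t in(T0,T):
    for x,y,r in sorted(discs(t)):
        X=onz(t,x,y,148);print([x,y,r],X[:2],"n",X[0]*.883+X[1]*.469,"s",-.469*X[0]+.883*X[1])
    print()
S=d["scene"];h=cv2.cvtColor(S["color"],cv2.COLOR_RGB2HSV)
m=((h[:,:,1]<55)&(h[:,:,2]>70))
for v in(200,206,212,218,225,231,237,243):
    print(v,"".join("#" if k else "." for k in m[v,300:385]))
E
```

```text
[np.float32(141.99667), np.float32(211.83), np.float32(8.400001)] [505.5 314.7] n 593.9349737593392 s 40.781661484009646
[np.float32(190.49666), np.float32(187.83), np.float32(6.9)] [567.9 183.6] n 587.5675134328839 s -104.27015746336875

[np.float32(141.49667), np.float32(211.16333), np.float32(9.05)] [507.3 316.1] n 596.2150070479848 s 41.1645336923643
[np.float32(166.83), np.float32(197.66333), np.float32(7.9833336)] [542.5 247.8] n 595.2428133766311 s -35.64931548454712
[np.float32(188.99666), np.float32(185.83), np.float32(8.816667)] [573.5 187.7] n 594.4383526378717 s -103.24620415522614
[np.float32(212.66335), np.float32(173.16333), np.float32(7.65)] [606.9 123.2] n 593.6545631779408 s -175.83327334710862

200 ...........############................############..................................
206 ........################..............#############...................##############.
212 ........################...........#################...............###############...
218 ........###############............#################..............###################
225 #######################............################..............##################..
231 #########################################################.......#################....
237 #############################...#####################################################
243 #################################################...#################################
```

The target stands at s ≈ −35.6 along the lane. The pad centre is about −31.5 and the margin is ±11 mm, so it is on the pad, and it is upright like its neighbours. Handing in.

```bash
python3 -c "
from rig import ctrl
o=ctrl.observe();print(o['qvel'].round(1),o['time_s']);print(ctrl.job_done())"
```

```text
[-3.3  1.1 -0.4 -0.6 -0.1 -4.5] 25.1667
the job is handed in; nothing more can be done
None
```

The jar was set down in the white tray and stood upright there when last viewed; the matching canister stands upright on the black pad, about 5 mm off centre but wholly on it by the camera measurements, and the job was handed in at 25 s, with no verdict returned.

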